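Stack a parts tray onto the clamped tray by feel

TASK

Pick up the loose grey parts tray by its handle and stack it on the grey tray that is clamped to the aluminium rail: find its four corner sockets by feel and let all four lugs drop fully home, so that the tray sits flat and level. Set it down gently, never pressing with more than about 40 N and not dropping it, then let go, and leave everything else on the bench where it is.

Things in the scene. Friction and masses are not known exactly. Their poses are not given: they have to be found in the camera images.
- tray_mid (a point): Loose grey tray, 200 (x) x 140 (y) mm, 111 mm high with handle, 0.35-0.75 kg, same either way round. Point: its centre, 55.5 mm above the lug tips; z up. Underside 10 mm and rim 60 mm above the lug tips. Four round lugs stick down 10 mm from the underside at x = +-85, y = +-57 mm: 14 mm diameter, the last 3 mm tapering to 13 mm at the flat tip.
- tray_handle (a point): Centre of the loose tray's handle bar, 44.5 mm above tray_mid, same axes. The bar runs along the tray's x: 124 mm long, 16 mm thick (y), 22 mm tall (z); 29 mm of free height between bar and tray rim; the two posts under the bar stand 96 mm apart.
- rail: Fixed aluminium rail plate on the bench, 375 x 164 x 12 mm. Origin on the bench below the zero mark; z up, x along the rail, away from the steel stop bar (14 mm high) across its -x end. On it is clamped the immovable lower tray: open, grey, 300 x 144 x 53 mm, parallel to the rail and centred on y = 0, but at an unmeasured place along it (see rail_mark).
- rail_mark (a point): Zero mark on the rail plate's top face, 12 mm above the bench, rail's axes. The lower tray's centre is at x = 5 to 50 mm from it, unmeasured; the lower tray's ledges and sockets are told from ledge_mark.
- ledge_mark (a point): Point on the rail 53 mm above rail_mark, level with the lower tray's two flat ledges (300 mm long, from y = 42 to 72 mm each side). Their four sockets, 18 (x) x 22 (y) mm, over 16 mm deep, are at x = +-85, y = +-57 mm from the lower tray's centre: 2 mm play fore and aft of each lug, 4 mm sideways. tray_mid is 45.5 mm above this point when home, 55.5 mm with lug tips on the ledges.
- offcut: Bystander: block of pale wood 70 x 36 x 22 mm, origin under its centre.
- screwdriver: Bystander: black-handled screwdriver 150 mm long lying on the bench.
- jar: Bystander: black jar, 66 mm across, 85 mm high, origin under its centre.
- glue: Bystander: white bottle, 60 mm across, 150 mm high, origin under its centre.
- roll: Bystander: white plastic ring, 100 mm across, 50 mm high, origin under its centre.
- mallet: Bystander: wood-handled hammer 260 mm long lying on the bench.
- plank: Bystander: strip of wood 220 x 50 x 18 mm, origin under its centre.

How it is judged:
By the outcome, as a careful person would: the job done as asked, in the order asked, and still so for the second after the job is handed in, with the robot touching nothing.
It also fails if it takes over 64 s, if anything falls off the work surface, if the arm or the gripper's body presses on something with over 40 N, if the wrist force passes 120 N, or if a joint passes its speed limit or range.

ROBOT

A 6-joint arm with a two-finger parallel gripper is mounted at the origin on the work surface. World frame = base frame: x ahead of the robot, y to its left, z up, the work surface at z = 0. Lengths are in m, angles in degrees, forces in N, time in s.
With the tool pointing down it reaches from about 0.275 to 0.85 m from the base axis. Payload 19 kg.
Tool frame: the origin (TCP) lies midway between the tips of the shut fingers; the grasp point (between the pads) lies 19 mm behind it; z points along the fingers, y is the direction in which the jaws open and shut (so a half turn about z gives the same grasp; the last joint's range is limited). The gripper opens to 85 mm and grips with 20 to 120 N. Pads are 22 mm wide; open, the fingers measure 114 mm over their backs; the gripper's body (76 mm by 85 mm) begins 54 mm behind the grasp point. The pads swing forward as they close: fully open they stand 13 mm farther back than shut.
Start: joints at [-78.495, 8.623, 82.357, -0, 89.026, -7.678], TCP at [0.189, -0.543, 0.202] pointing down, gripper open.
Joint ranges: [-160.23, 160.23], [-39.13, 120.54], [6.94, 153.29], [-79.49, 259.48], [9.18, 160.14], [-161.06, 161.06]. Speed limits (degrees/s): [108.29, 108.29, 127.2, 172.46, 172.46, 172.46].

INTERFACE

Orientations are given as [roll, pitch, yaw] about the fixed x, y, z axes, in that order (R = Rz(yaw) Ry(pitch) Rx(roll)).
In Python, from bench import bot, cams gives the robot as it stands. The module is installed in compiled form; this text tells all that it offers. Calls block until the motion is done:
- bot.move_to(position, orientation): joint-space move of the TCP to a pose.
- bot.line_to(position, rot=None, feed=0.15): straight line of the TCP; rot=None keeps the orientation; feed is the mean speed in m/s.
- bot.set_joints(angles): joint-space move.
- bot.command_gripper(opening): finger opening in m; the grip force is fixed at half the most; returns when the fingers have stopped.
- bot.dwell(seconds).
- bot.inverse_kinematics(position, orientation): joint angles nearest the present ones, or None.
- bot.sense(): the state.
- cams.snapshot(name): name is "scene" or "top" or "wrist"; returns a dict with "image" (384x512x3 uint8, red, green, blue), "range_z" (384x512 float32, m along the optical axis (not along the pixel's ray), 0 where there is no reading), "mtx" (3x3 intrinsics, pixels), "T" (4x4, takes a point from camera to world coordinates). Camera axes: x right, y up, looking along -z (the intrinsics and any distortion apply to the point x, -y, -z); pixel columns grow to the right and rows downward; lengths in m; the calibration is good to about 2 mm. A picture is of the moment at which its call begins.
A pose or a line that the arm cannot do raises bot.Unreachable and nothing moves.
- bot.job_done(): hands the job in, once; it reports no verdict.
The state is a dict: "t": time; "joints": joint angles; "joint_velocities": joint speeds; "joint_efforts": joint torques, N m; "ee_pos": TCP position; "orientation": TCP orientation; "force": force on the tool from outside, world axes, zero at the start; "torque": the same for the moment, N m; "gripper_width": finger opening in m.
Only numpy, scipy, OpenCV 4.12 (cv2) and the standard library are available. Lean on these libraries where they do the work, as an engineer would, in place of code of your own. Each camera call takes 0.05 s, during which the arm holds its last target.

## Working session

There is one attempt and no reset: what is moved stays moved. The work goes in short steps, each a Python script; the robot and the scene stay as the last script left them, time stands still between calls to the robot, and variables do not carry over. Pictures are saved under pics/ and viewed, and the job is handed in when it is done.

```bash
mkdir -p pics
cat > snap.py <<'E'
from bench import bot,cams
import cv2,numpy as np,sys
for n in ("scene","top","wrist"):
    s=cams.snapshot(n); cv2.imwrite(f"pics/{n}0.png",s["image"][:,:,::-1]); np.savez(f"{n}0.npz",**s)
    print(n,s["mtx"].tolist(),np.round(s["T"],3).tolist(),[k for k in s])
s=bot.sense(); print(s["t"],s["ee_pos"],s["orientation"],s["force"],s["gripper_width"])
E
python3 snap.py
```

```text
scene [[348.013729074567, 0.0, 255.48090976582446], [0.0, 348.013729074567, 192.33221838960262], [0.0, 0.0, 1.0]] [[-0.146, -0.598, 0.789, 1.409], [0.989, -0.103, 0.105, 0.115], [0.019, 0.795, 0.606, 0.736], [0.0, 0.0, 0.0, 1.0]] ['image', 'range_z', 'mtx', 'T']
top [[420.8385025333942, 0.0, 256.8445665395213], [0.0, 420.8385025333942, 189.5478891861527], [0.0, 0.0, 1.0]] [[-0.01, 0.996, -0.084, 0.45], [-1.0, -0.011, -0.019, -0.015], [-0.02, 0.084, 0.996, 1.367], [0.0, 0.0, 0.0, 1.0]] ['image', 'range_z', 'mtx', 'T']
wrist [[265.274943495677, 0.0, 253.9860194719957], [0.0, 265.274943495677, 189.05199617748562], [0.0, 0.0, 1.0]] [[0.329, 0.911, 0.249, 0.251], [-0.944, 0.318, 0.086, -0.521], [-0.001, -0.264, 0.965, 0.374], [0.0, 0.0, 0.0, 1.0]] ['image', 'range_z', 'mtx', 'T']
0.15 [ 0.18885552 -0.54286829  0.20202568] [-1.79946072e+02 -4.97911576e-03  1.91827499e+01] [-0.29336285  0.43864532 -0.04123005] 0.085511283296343
```

View pics/top0.png

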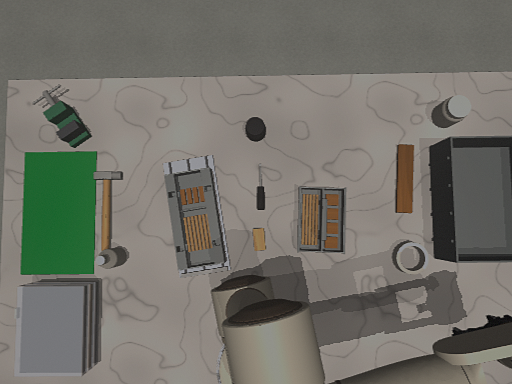

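View pics/scene0.png

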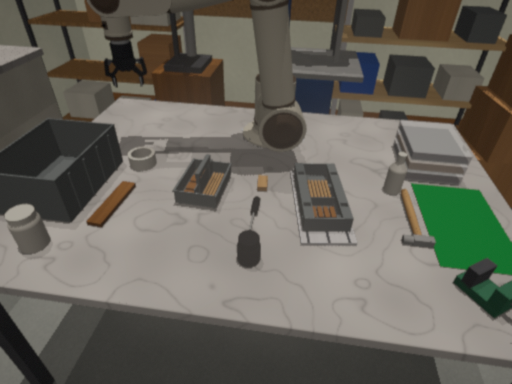

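View pics/wrist0.png

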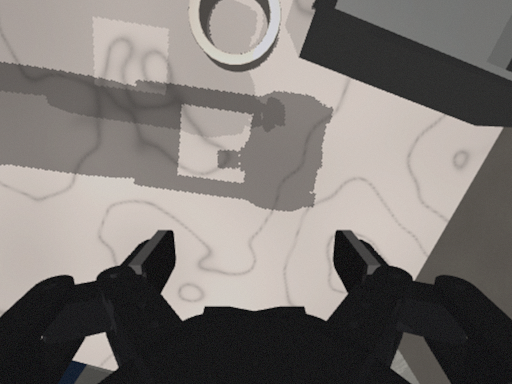

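```bash
cat > pc.py <<'E'
import numpy as np,cv2
def cloud(s):
    z=s["range_z"];K=s["mtx"];T=s["T"];v,u=np.mgrid[:z.shape[0],:z.shape[1]]
    P=np.stack([(u-K[0,2])/K[0,0]*z,-(v-K[1,2])/K[1,1]*z,-z],-1)
    W=P@T[:3,:3].T+T[:3,3]; W[z==0]=np.nan; return W
E
python3 - <<'E'
from pc import *
s=dict(np.load("top0.npz"));W=cloud(s)
im=s["image"][:,:,::-1]
a=cv2.resize(im[145:285,150:270],None,fx=4,fy=4,interpolation=cv2.INTER_CUBIC)
b=cv2.resize(im[145:285,285:360],None,fx=4,fy=4,interpolation=cv2.INTER_CUBIC)
c=np.hstack([a,b]);cv2.imwrite("pics/topcrop.png",c)
h=np.clip(W[...,2]/0.13*255,0,255); h=np.nan_to_num(h).astype(np.uint8)
h=cv2.applyColorMap(h,cv2.COLORMAP_JET)
cv2.imwrite("pics/toph.png",np.hstack([cv2.resize(h[145:285,150:270],None,fx=4,fy=4,interpolation=0),cv2.resize(h[145:285,285:360],None,fx=4,fy=4,interpolation=0)]))
for v in range(185,256,6): print(v,np.round(W[v,296:350:3,2]*1000).tolist())
bench=W[300:360,100:200,2];print(np.nanmedian(bench))
E
```

```text
185 [3.0, -2.0, -4.0, -2.0, -1.0, 3.0, -2.0, 2.0, 3.0, -5.0, -0.0, 4.0, -3.0, -2.0, 1.0, -0.0, -1.0, 3.0]
191 [1.0, 61.0, 15.0, 14.0, 12.0, 14.0, 13.0, 12.0, 31.0, 69.0, 17.0, 15.0, 14.0, 15.0, 13.0, 19.0, 60.0, 5.0]
197 [-1.0, 58.0, 25.0, 18.0, 20.0, 24.0, 21.0, 21.0, 33.0, 14.0, 32.0, 31.0, 25.0, nan, 15.0, 19.0, 62.0, 5.0]
203 [3.0, 62.0, 22.0, 21.0, 11.0, 19.0, 20.0, 28.0, 64.0, 113.0, 112.0, 30.0, 32.0, 28.0, 14.0, 21.0, 62.0, -1.0]
209 [-2.0, 65.0, 28.0, 20.0, 13.0, 17.0, 29.0, 23.0, 35.0, 112.0, 111.0, 30.0, 31.0, 27.0, 11.0, 25.0, 61.0, 6.0]
215 [4.0, 63.0, 28.0, 28.0, 24.0, 19.0, 20.0, 19.0, 42.0, 111.0, 113.0, 27.0, 28.0, 25.0, 15.0, 31.0, 62.0, 2.0]
221 [nan, 60.0, 22.0, 28.0, 21.0, 14.0, 17.0, 25.0, 50.0, 111.0, 115.0, 18.0, 10.0, 15.0, 15.0, 30.0, 64.0, 6.0]
227 [3.0, 66.0, 27.0, 22.0, 27.0, 20.0, 18.0, 20.0, 95.0, 114.0, 113.0, 24.0, 30.0, 27.0, 15.0, 34.0, 61.0, 5.0]
233 [2.0, 64.0, 25.0, 22.0, 23.0, 18.0, 16.0, 16.0, 100.0, 110.0, 26.0, 30.0, 25.0, 33.0, 19.0, 33.0, 60.0, -3.0]
239 [-0.0, 57.0, 24.0, 21.0, 24.0, 26.0, 25.0, 15.0, 102.0, 114.0, 30.0, 29.0, 29.0, 28.0, 20.0, 38.0, 63.0, 0.0]
245 [-2.0, 58.0, 15.0, 13.0, 19.0, 19.0, 17.0, 14.0, 61.0, 15.0, 31.0, 27.0, 27.0, 29.0, 12.0, 40.0, 58.0, 2.0]
251 [6.0, 59.0, 62.0, 58.0, 63.0, 61.0, 69.0, 64.0, 62.0, 61.0, 60.0, 59.0, 55.0, 57.0, 50.0, 41.0, 61.0, 5.0]
0.0017538689682066178
```

View pics/topcrop.png

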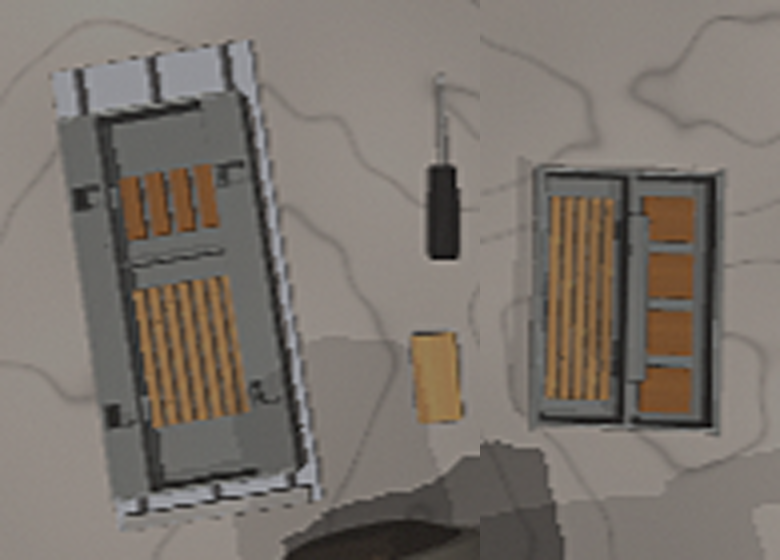

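View pics/toph.png

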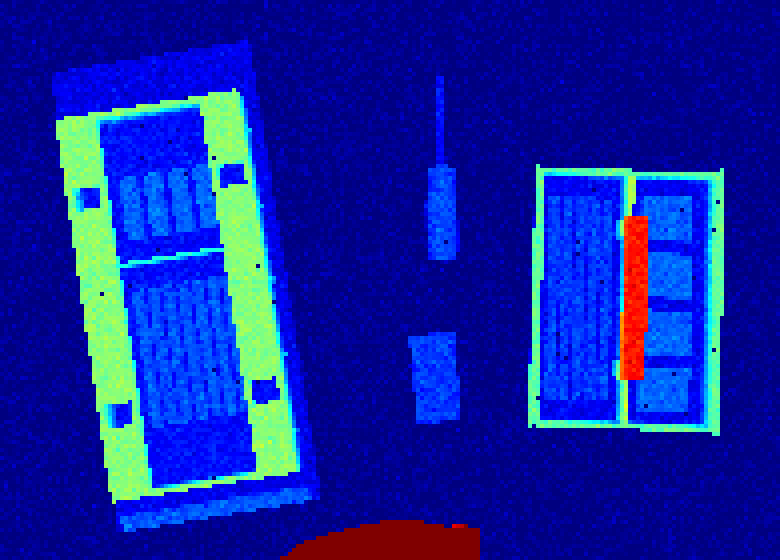

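```bash
cat > est.py <<'E'
from pc import *
def rect(P):
    r=cv2.minAreaRect((P*1000).astype(np.float32)); return r
def est(W,reg_loose,reg_low):
    def sel(reg,z0,z1):
        m=np.zeros(W.shape[:2],bool);m[reg[0]:reg[1],reg[2]:reg[3]]=1
        return m&(W[...,2]>z0)&(W[...,2]<z1)
    out={}
    for n,reg,z0,z1 in(("loose rim",reg_loose,.045,.075),("bar",reg_loose,.1,.125),("low ledge",reg_low,.05,.08)):
        m=sel(reg,z0,z1); P=W[m]; print(n,len(P),"medz",np.median(P[:,2]),rect(P[:,:2]),"mean",P[:,:2].mean(0)); out[n]=P
    return out
if __name__=="__main__":
    for n in("top","scene"):
        s=dict(np.load(n+"0.npz"));W=cloud(s)
        if n=="top": est(W,(180,260,292,350),(150,280,155,232))
        else: est(W,(150,215,170,240),(155,250,285,365))
E
python3 est.py
python3 - <<'E'
from pc import *
s=dict(np.load("top0.npz"));W=cloud(s)
# low tray: unrotate
m=np.zeros(W.shape[:2],bool);m[150:280,160:235]=1
m&=(W[...,2]>.008)
P=W[m]; 
for nm,a,b in(("plate",.008,.02),("stop",.02,.035)):
    Q=P[(P[:,2]>a)&(P[:,2]<b)]
    print(nm,cv2.minAreaRect((Q[:,:2]*1000).astype(np.float32)))
E
```

```text
loose rim 576 medz 0.0605271563491484 ((467.09136962890625, -188.06202697753906), (146.68910217285156, 203.67333984375), 87.36200714111328) mean [ 0.46551017 -0.19304199]
bar 241 medz 0.11122262353014145 ((466.4702453613281, -187.64688110351562), (16.570707321166992, 119.66484069824219), 87.26216888427734) mean [ 0.46668189 -0.18709419]
low ledge 2014 medz 0.06599864774256037 ((473.8772277832031, 207.78924560546875), (300.09686279296875, 145.28964233398438), 8.998285293579102) mean [0.47372019 0.20816614]
loose rim 672 medz 0.05745385663540836 ((467.173095703125, -190.16384887695312), (146.93260192871094, 206.2544403076172), 87.28087615966797) mean [ 0.48301776 -0.19386076]
bar 134 medz 0.10975705363947957 ((467.3690490722656, -189.7395782470703), (16.893970489501953, 124.69718170166016), 87.79827880859375) mean [ 0.47381356 -0.18818823]
low ledge 1485 medz 0.06393629378114452 ((474.1480712890625, 205.7720489501953), (307.07720947265625, 145.19273376464844), 8.832015037536621) mean [0.49500387 0.20888934]
plate ((493.05206298828125, 204.16714477539062), (416.1619567871094, 239.43824768066406), 1.1640031337738037)
stop ((480.9404296875, 203.63607788085938), (368.091796875, 152.27484130859375), 7.73315954208374)
```

Run:
```python
from bench import bot,cams
from pc import *
def shot(n):
    s=cams.snapshot("wrist");cv2.imwrite(f"pics/{n}.png",s["image"][:,:,::-1]);np.savez(n+".npz",**s);print(n,bot.sense()["t"],np.round(s["T"][:3,3],4),bot.sense()["ee_pos"])
bot.move_to([0.44,0.20,0.28],[180,0,9]);bot.dwell(.2);shot("w_low")
print(bot.inverse_kinematics([0.5,0.22,0.28],[180,0,-171]))
bot.move_to([0.42,-0.187,0.26],[180,0,-2.7]);bot.dwell(.2);shot("w_loose")
print(bot.sense()["joints"])
```

```text
w_low 3.175 [0.5051 0.2099 0.4522] [0.44013524 0.19975656 0.27996919]
[ 15.66736781   4.36462764  78.22836015   0.          97.40701221
 -83.33263219]
w_loose 4.8667 [ 0.486  -0.1896  0.4324] [ 0.42027549 -0.18642833  0.26005208]
[-3.35393405e+01 -6.08345028e+00  9.07947598e+01  2.77009547e-03
  9.52833328e+01  5.90924805e+01]
```

View pics/w_low.png

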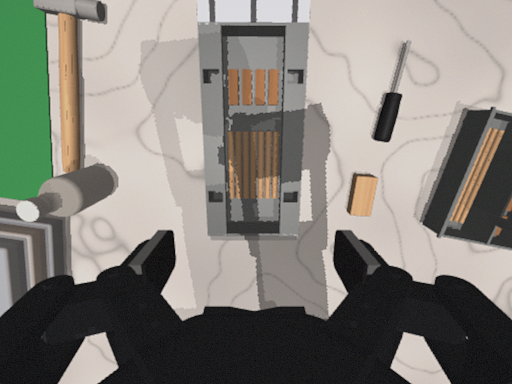

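View pics/w_loose.png

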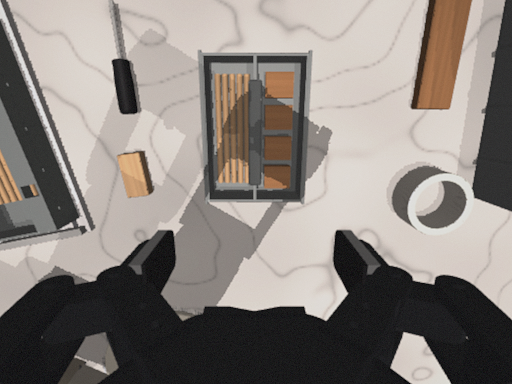

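```bash
cat > fit.py <<'E'
from pc import *
from scipy.optimize import minimize
def plane(s,z0):
    K=s["mtx"];T=s["T"];v,u=np.mgrid[:384,:512]
    d=np.stack([(u-K[0,2])/K[0,0],-(v-K[1,2])/K[1,1],-np.ones(u.shape)],-1)@T[:3,:3].T
    return (T[:3,3]+d*((z0-T[2,3])/d[...,2])[...,None])[...,:2]
def box(q,cx,cy,hx,hy,w):
    f=lambda a:1/(1+np.exp(-np.clip(a/w,-30,30)))
    return f(hx-abs(q[...,0]-cx))*f(hy-abs(q[...,1]-cy))
def model(Q,p,kind,w):
    c,s_=np.cos(p[2]),np.sin(p[2]);d=Q-p[:2];q=np.stack([d[...,0]*c+d[...,1]*s_,-d[...,0]*s_+d[...,1]*c],-1)
    if kind=="low":
        m=0
        for sy in(1,-1):
            l=box(q,0,sy*.057,.15,.015,w)
            for sx in(1,-1): l=l*(1-box(q,sx*.085,sy*.057,.009,.011,w))
            m=m+l
        return m,q
    if kind=="bar": return box(q,0,0,.062,.008,w),q
def fit(s,kind,z0,p0,tol=.012):
    W=cloud(s);Q=plane(s,z0);obs=(abs(W[...,2]-z0)<tol).astype(float)
    lim=(.17,.085) if kind=="low" else(.062+.01,.03)
    def cost(p,w):
        m,q=model(Q,p,kind,w);_,q0=model(Q,p0,kind,w)
        g=(abs(q0[...,0])<lim[0])&(abs(q0[...,1])<lim[1])&~np.isnan(W[...,2])
        # ignore the lower tray end walls
        if kind=="low": g&=~((abs(q0[...,1])<.040))
        return ((m-obs)[g]**2).mean()
    p=np.array(p0,float)
    for w in(.003,.0012,.0008):
        r=minimize(cost,p,args=(w,),method="Nelder-Mead",options=dict(initial_simplex=p+np.array([[0,0,0],[.004,0,0],[0,.004,0],[0,0,.03]]),xatol=1e-5,fatol=1e-7));p=r.x
    return p,r.fun
if __name__=="__main__":
    for n in("top0","w_low","scene0"):
        s=dict(np.load(n+".npz"));p,f=fit(s,"low",.065,[.474,.2075,.156]);print("low",n,np.round(p[:2]*1000,1),np.degrees(p[2]),f)
    for n in("top0","w_loose","scene0"):
        s=dict(np.load(n+".npz"));p,f=fit(s,"bar",.111,[.467,-.188,-.047]);print("bar",n,np.round(p[:2]*1000,1),np.degrees(p[2]),f)
E
python3 fit.py
```

```text
low top0 [473.9 207.4] 8.861597107124195 0.03212638248515822
low w_low [472.3 207.2] 8.781407200591797 0.03250114833169902
low scene0 [482.9 206.3] 8.912448696314609 0.08589982632605088
bar top0 [ 466.5 -187. ] -2.923021724757528 0.015436827446279031
bar w_loose [ 464.5 -188.8] -2.917545935346221 0.009589392067963002
bar scene0 [ 475.9 -187.1] -1.4094330570636333 0.06305146134336247
```

```bash
cat > h.py <<'E'
from bench import bot,cams
from fit import *
def st(l=""):
    s=bot.sense();print(l,"t%.2f"%s["t"],np.round(s["ee_pos"],4),np.round(s["orientation"],2),"F",np.round(s["force"],1),"M",np.round(s["torque"],2),"g%.4f"%s["gripper_width"]);return s
def shot(c,n):
    s=cams.snapshot(c);cv2.imwrite(f"pics/{n}.png",s["image"][:,:,::-1]);np.savez(n+".npz",**s);return s
E
python3 - <<'E'
from h import *
bot.move_to([0.4655,-0.188,0.15],[180,0,-2.92])
bot.line_to([0.4655,-0.188,0.081],feed=.08);st("down")
bot.command_gripper(0.0);bot.dwell(.2);st("grip")
bot.line_to([0.4655,-0.188,0.086],feed=.02);st("l1")
bot.line_to([0.4655,-0.188,0.17],feed=.08);bot.dwell(.4);st("lift")
shot("scene","s1");shot("wrist","w1");s=shot("top","t1")
E
```

```text
down t6.42 [ 0.4658 -0.1882  0.0815] [ 1.7998e+02 -4.0000e-02 -2.9200e+00] F [ 0.7  0.8 -0.1] M [ 0.03 -0.01  0.02] g0.0851
grip t7.32 [ 0.4656 -0.1883  0.0812] [ 1.7997e+02 -2.0000e-02 -2.9300e+00] F [-2.8 -4.   4.9] M [-0.79  0.25  0.03] g0.0119
l1 t7.72 [ 0.4654 -0.1878  0.0858] [-1.7997e+02  2.0000e-02 -2.9200e+00] F [-0.3  0.4 -5. ] M [ 0.    0.03 -0.06] g0.0120
lift t9.32 [ 0.4655 -0.188   0.1699] [-1.7999e+02  1.0000e-02 -2.9200e+00] F [ 0.5  0.  -4.4] M [ 0.01 -0.04  0.03] g0.0115
```

View pics/s1.png

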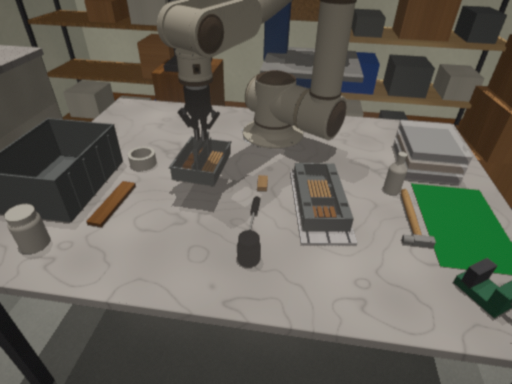

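View pics/w1.png

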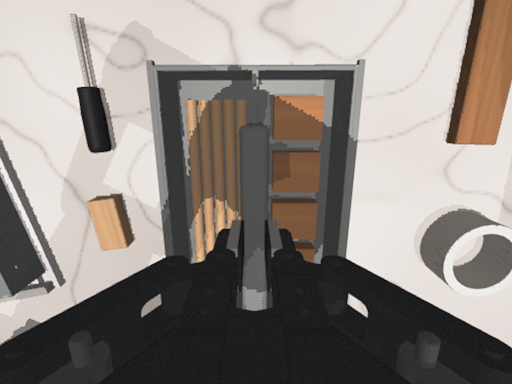

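View pics/t1.png

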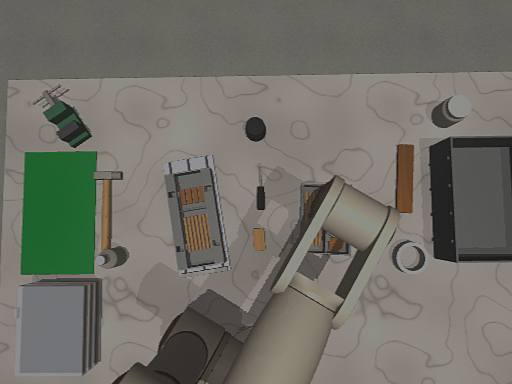

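Run:
```python
from pc import *
s=dict(np.load("w1.npz"));W=cloud(s);T=s["T"]
# bar top visible & rims
def fitp(m,n):
    P=W[m];A=np.c_[P[:,:2]-[.4655,-.188],np.ones(len(P))];c,*_=np.linalg.lstsq(A,P[:,2],rcond=None);print(n,len(P),np.round(c,4),"deg",np.round(np.degrees(c[:2]),2))
u0=np.zeros(W.shape[:2],bool)
m=u0.copy();m[62:72,150:365]=1;m|=0
r=m&(abs(W[...,2]-.149)<.012);print("front rim",r.sum(),W[r].mean(0))
for n,a,b in(("front",62,72),):pass
m=u0.copy();m[60:260,145:370]=1
r=m&(abs(W[...,2]-.149)<.010);
c,si=np.cos(np.radians(-2.92)),np.sin(np.radians(-2.92))
d=W[...,:2]-[.4655,-.188];q=np.stack([d[...,0]*c+d[...,1]*si,-d[...,0]*si+d[...,1]*c],-1)
r&=(q[...,0]>.09)|(abs(q[...,1])>.062)
fitp(r,"rim")
for x0 in np.arange(-.0,.11,.02):
    k=r&(abs(q[...,0]-x0)<.01);print(round(x0,2),k.sum(),np.round(W[k][:,2].mean(),4), np.round([np.percentile(q[k][:,1],2),np.percentile(q[k][:,1],98)],4))
k=r&(abs(q[...,1])<.05)&(q[...,0]>.09);print("front rim tray-x percentiles",np.percentile(q[k][:,0],[2,50,98]))
b=(abs(W[...,2]-.2)<.012)&(abs(q[...,1])<.011)&(q[...,0]>.03)&(q[...,0]<.08);print("bar",b.sum(),W[b][:,2].mean(),np.percentile(q[b][:,0],[98,99.5]),q[b][:,1].mean());fitp(b,"bar")
```

```text
Traceback (most recent call last):
numpy._core._exceptions._UFuncOutputCastingError: Cannot cast ufunc 'bitwise_or' output from dtype('int64') to dtype('bool') with casting rule 'same_kind'
```

```bash
cat > tilt.py <<'E'
from pc import *
def tilt(s,tcp,yaw):
    W=cloud(s);zr=tcp[2]-.081+.060
    c,si=np.cos(np.radians(yaw)),np.sin(np.radians(yaw))
    d=W[...,:2]-tcp[:2];q=np.stack([d[...,0]*c+d[...,1]*si,-d[...,0]*si+d[...,1]*c],-1)
    r=(abs(W[...,2]-zr)<.010)&(abs(q[...,0])<.107)&(abs(q[...,1])<.076)&((q[...,0]>.09)|(abs(q[...,1])>.062))
    P=W[r];A=np.c_[q[r],np.ones(len(P))];k,*_=np.linalg.lstsq(A,P[:,2]-zr,rcond=None);print("rim n",len(P),"tilt deg x,y",np.round(np.degrees(k[:2]),2),"dz",round(k[2],4))
    f=r&(abs(q[...,1])<.05)&(q[...,0]>.09);print("front rim x pct",np.round(np.percentile(q[f][:,0],[2,50,98]),4),"z",W[f][:,2].mean()-zr)
    L=r&(q[...,0]<.085);
    for sg in(1,-1):
        g=L&(q[...,1]*sg>0);print("side",sg,g.sum(),np.round(np.percentile(q[g][:,1],[2,50,98]),4),"z",W[g][:,2].mean()-zr)
    b=(abs(W[...,2]-zr-.051)<.012)&(abs(q[...,1])<.011)&(q[...,0]>.03)&(q[...,0]<.08);print("bar",b.sum(),"dz",W[b][:,2].mean()-zr-.051,"end",np.percentile(q[b][:,0],[98,99.5]),"y",q[b][:,1].mean())
if __name__=="__main__": tilt(dict(np.load("w1.npz")),np.array([.4655,-.188,.17]),-2.92)
E
python3 tilt.py
```

```text
rim n 7243 tilt deg x,y [ 0.15 -0.6 ] dz -0.0009
front rim x pct [0.095  0.0964 0.099 ] z -0.000662667519606891
side 1 2339 [0.0651 0.0673 0.0724] z -0.0016050206759025687
side -1 2469 [-0.0733 -0.0682 -0.0662] z -0.0001709641644828397
bar 1709 dz 0.0004805454172445642 end [0.06090775 0.06133822] y 8.528071755939047e-05
```

Run:
```python
from h import *
from tilt import tilt
bot.line_to([0.4655,-0.188,0.20],feed=.1)
bot.line_to([0.4726,0.207,0.20],rot=[180,0,8.82],feed=.16)
bot.line_to([0.4726,0.207,0.156],feed=.08);bot.dwell(.5);s=st("above")
w=shot("wrist","w2");shot("scene","s2");t=shot("top","t2")
tilt(w,np.array(s["ee_pos"]),8.82)
for n,x in(("w",w),("t",t)):
    p,f=fit(x,"low",.065,[.473,.2072,.154]);print(n,np.round(p[:2]*1000,1),np.degrees(p[2]),f)
```

```text
above t13.73 [0.4726 0.207  0.1561] [-1.80e+02 -1.00e-02  8.82e+00] F [-0.6 -0.2 -4.4] M [-0.01 -0.   -0.05] g0.0120
rim n 7240 tilt deg x,y [ 0.17 -0.64] dz -0.0009
front rim x pct [0.095  0.0964 0.099 ] z -0.0005941788024032002
side 1 2342 [0.0653 0.0675 0.0726] z -0.0015866954814245937
side -1 2471 [-0.0731 -0.068  -0.066 ] z -7.466682848278339e-05
bar 1705 dz 0.0004981574200748004 end [0.06087485 0.06129868] y 0.00030148588880199505
w [521.  255.3] -13.511593864926038 0.13685225786286864
t [474.2 206.6] 8.828186217321054 0.32618792267750446
```

View pics/s2.png

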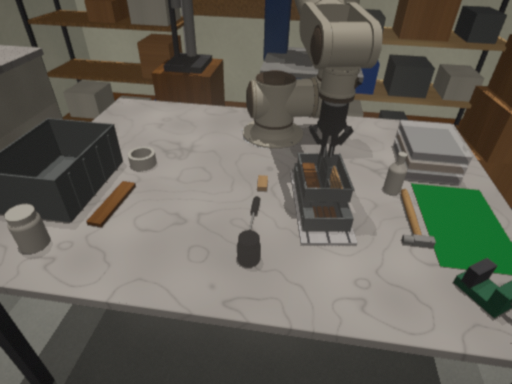

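View pics/w2.png

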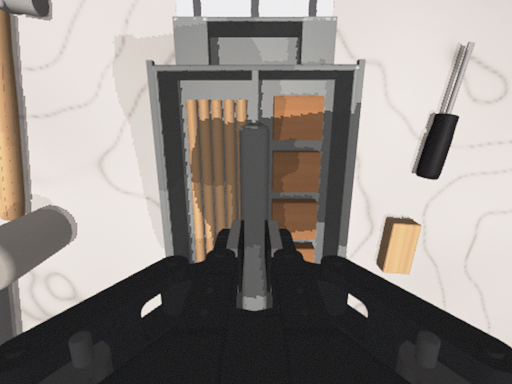

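Run:
```python
from fit import *
s=dict(np.load("w2.npz"));W=cloud(s);Q=plane(s,.065)
a=np.radians(8.82);d=Q-[.4726,.207];q=np.stack([d[...,0]*np.cos(a)+d[...,1]*np.sin(a),-d[...,0]*np.sin(a)+d[...,1]*np.cos(a)],-1)
m=(abs(W[...,2]-.065)<.015)&(q[...,0]>.118)&(q[...,0]<.17)&(abs(q[...,1])<.09)
ys=q[m&(q[...,0]<.145)][:,1];k=m&(abs(q[...,1])>.045)
print(m.sum(),"x edge",np.percentile(q[k][:,0],[95,99,99.8]),"y",np.percentile(ys,[.5,2,98,99.5]))
# column-wise/row-wise max with half pixel
r=[];
for c in np.unique(np.where(k)[1]): 
    r.append(q[:,c,0][k[:,c]].max())
print("x edge med",np.median(r),"+half px~",abs(q[20,250,0]-q[21,250,0])/2)
l=[];h=[]
for v in np.unique(np.where(m)[0])[2:-1]:
    yy=q[v,:,1][m[v]];l.append(yy.min());h.append(yy.max())
print("y edges",np.median(l),np.median(h),"centre",(np.median(l)+np.median(h))/2)
```

```text
3895 x edge [0.148814   0.14967109 0.14967821] y [-0.07184948 -0.07064979  0.07088641  0.072043  ]
x edge med 0.1496305846947189 +half px~ 0.0003873058360936432
y edges -0.0718526987411714 0.07192554961630841 centre 3.6425437568508856e-05
```

Run:
```python
from h import *
xy=[.4731,.2071]
bot.line_to(xy+[.149],feed=.03);bot.dwell(.2);s=st("pre");f0=s["force"]
z=.149
while z>.1355:
    z-=.0005;bot.line_to(xy+[z],feed=.02);bot.dwell(.03)
    s=bot.sense();df=s["force"]-f0
    print("%.4f %.4f"%(z,s["ee_pos"][2]),np.round(df,1),np.round(s["torque"],2))
    if df[2]>8: break
bot.dwell(.2);st("end")
```

```text
pre t14.47 [0.4732 0.2071 0.1491] [-1.80e+02 -1.00e-02  8.82e+00] F [-0.1  0.2 -4.1] M [0.02 0.02 0.04] g0.0117
0.1485 0.1485 [ 0.3 -0.4  0.4] [ 0.03  0.03 -0.06]
0.1480 0.1480 [0.1 0.3 0. ] [ 0.03 -0.01 -0.03]
0.1475 0.1475 [-1.1 -0.5  0.6] [ 0.03 -0.03 -0.04]
0.1470 0.1470 [-0.3 -0.8 -0. ] [-0.01  0.04 -0.07]
0.1465 0.1465 [0.6 0.3 0.3] [-0.02  0.01 -0.01]
0.1460 0.1460 [-0.  -0.5  0.8] [ 0.02 -0.01  0.03]
0.1455 0.1455 [-0.4 -0.3  0.2] [-0.03 -0.01 -0.01]
0.1450 0.1450 [-0.1 -0.7  0.4] [-0.01 -0.03  0.02]
0.1445 0.1445 [ 0.3 -0.1  0.3] [ 0.02 -0.    0.02]
0.1440 0.1440 [-0.7 -0.3  0.9] [-0.03  0.03 -0.  ]
0.1435 0.1435 [ 0.7 -0.7  1.2] [-0.   -0.    0.02]
0.1430 0.1430 [-0.1 -0.  -0.9] [ 0.06 -0.04 -0.04]
0.1425 0.1425 [0.1 0.8 0.3] [ 0.05 -0.03 -0.01]
0.1420 0.1420 [-0.3  0.2  0.3] [ 0.05 -0.02  0.03]
0.1415 0.1415 [0.8 0.4 0.1] [ 0.04 -0.03 -0.01]
0.1410 0.1410 [0.  0.3 0.2] [ 0.03  0.08 -0.01]
0.1405 0.1405 [-0.6 -0.4  0.5] [ 0.    0.   -0.03]
0.1400 0.1400 [0.2 0.  0.1] [0.01 0.03 0.01]
0.1395 0.1395 [ 0.3 -0.5 -0. ] [0.01 0.01 0.05]
0.1390 0.1390 [ 0.4 -0.6 -0. ] [ 0.07 -0.02 -0.01]
0.1385 0.1385 [ 0.9 -0.1  0. ] [-0.01 -0.03  0.02]
0.1380 0.1380 [ 0.2 -0.5  0.7] [-0.04  0.11  0.01]
0.1375 0.1375 [-0.6 -0.   0.4] [ 0.   -0.03  0.02]
0.1370 0.1370 [ 0.4 -0.3  0.6] [-0.05  0.01  0.02]
0.1365 0.1366 [ 0.8 -0.2  1. ] [-0.08 -0.05  0.01]
0.1360 0.1362 [ 1.  -2.   4.3] [-0.39 -0.1  -0.01]
0.1355 0.1358 [ 0.1 -4.3  9. ] [-0.76 -0.02 -0.03]
end t22.32 [0.4733 0.207  0.1358] [ 1.7999e+02 -4.0000e-02  8.8100e+00] F [-1.3 -4.2  5.4] M [-0.77 -0.04 -0.01] g0.0119
```

Run:
```python
from h import *
bot.line_to([.4731,.2071,.1351],feed=.02);bot.dwell(.2);st("press")
bot.command_gripper(0.024);bot.dwell(.3);st("loosen")
bot.command_gripper(0.085);bot.dwell(.2);st("open")
bot.line_to([.4731,.2071,.20],feed=.1);bot.line_to([.4426,.2023,.28],feed=.15);bot.dwell(.2);st("up")
s=shot("wrist","w3")
bot.move_to([0.3,-0.3,0.30],[180,0,0]);bot.dwell(.2)
t=shot("top","t3");shot("scene","s3");st()
for n,x in(("w",s),("t",t)):
    p,f=fit(x,"bar",.166,[.473,.207,.154]);print(n,np.round(p[:2]*1000,1),np.degrees(p[2]),f)
    W=cloud(x);a=p[2];d=W[...,:2]-p[:2];q=np.stack([d[...,0]*np.cos(a)+d[...,1]*np.sin(a),-d[...,0]*np.sin(a)+d[...,1]*np.cos(a)],-1)
    r=(abs(W[...,2]-.117)<.02)&(abs(q[...,0])<.105)&(abs(q[...,1])<.074)&((abs(q[...,0])>.096)|(abs(q[...,1])>.066))&(W[...,2]>.105)
    k,*_=np.linalg.lstsq(np.c_[q[r],np.ones(r.sum())],W[r][:,2],rcond=None);print(n,r.sum(),"rim z",k[2],"tilt",np.degrees(k[:2]))
    b=(W[...,2]>.155)&(abs(q[...,0])<.06)&(abs(q[...,1])<.007);print("bar z",np.median(W[b][:,2]),"expect .166")
    l=(abs(W[...,2]-.065)<.015)&(abs(q[...,0])>.11)&(abs(q[...,0])<.145)&(abs(q[...,1])>.045)&(abs(q[...,1])<.07);print("ledge z",np.median(W[l][:,2]))
```

```text
press t22.77 [0.4733 0.207  0.1357] [ 1.7999e+02 -5.0000e-02  8.8200e+00] F [-1.3 -4.9 10.2] M [-0.82  0.31 -0.02] g0.0118
loosen t23.34 [0.4731 0.2071 0.135 ] [-1.80e+02  1.00e-02  8.82e+00] F [ 0.1 -0.1 -0. ] M [ 0.02  0.04 -0.01] g0.0245
open t24.16 [0.4731 0.2071 0.1351] [-180.      0.      8.82] F [ 0.  -0.3  0.4] M [ 0.07 -0.07 -0.  ] g0.0853
up t25.88 [0.4425 0.2022 0.279 ] [1.7999e+02 9.0000e-02 8.8100e+00] F [-0.   0.1 -0.7] M [-0.02 -0.   -0.01] g0.0851
 t28.12 [ 0.3003 -0.2998  0.3   ] [-1.8e+02  0.0e+00  4.0e-02] F [ 0.2 -0.7 -0.8] M [-0.    0.02  0.05] g0.0848
w [472.6 207.3] 8.808891300452876 0.010546355531409445
w 2922 rim z 0.11505422539137752 tilt [ 0.39882508 -0.13701286]
bar z 0.3940703857441472 expect .166
ledge z 0.06609502761984731
t [474. 207.] 9.05112207744948 0.0164454022331477
t 476 rim z 0.11587376469196715 tilt [-0.16702898 -0.46067115]
bar z 0.16691498091013313 expect .166
ledge z 0.06652752377672588
```

View pics/w3.png

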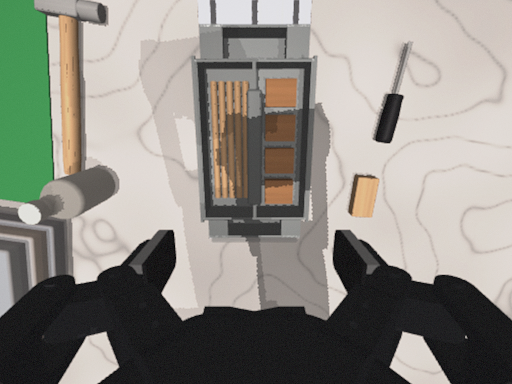

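View pics/s3.png

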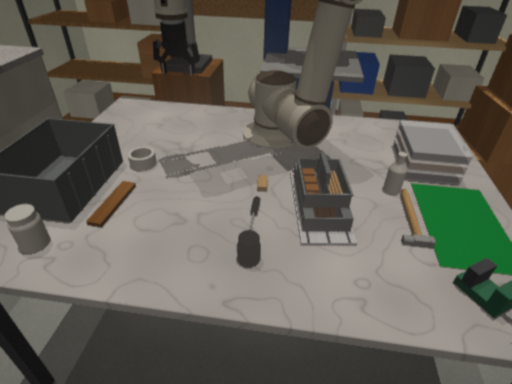

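View pics/t3.png

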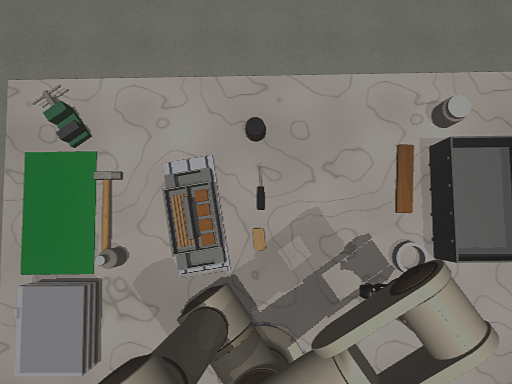

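```bash
python3 -c "
from bench import bot
print(bot.sense()['t']);bot.job_done()"
```

```text
28.125
the job is handed in; nothing more can be done
```

The loose tray is stacked on the clamped tray with all four lugs down in their sockets. It has been released, and I handed the job in at about 28 s of the 64 s.

- **Fit:** I lined the tray up using the top and wrist cameras. The lugs then went straight in with no search needed. I lowered it in 0.5 mm steps and met no resistance until the seat, at tool height 0.136 m, which is the expected home height.
- **Force:** In the readings I took, the wrist force on the way down peaked at about 10 N upward, roughly 15 N of contact including the tray's weight. That is well under the 40 N limit. I eased the grip open before backing off.
- **Height check:** The rim measures about 115–116 mm above the bench; 115 mm is home and 125 mm would be resting on the ledges. The top camera puts the handle bar top at 166.9 mm, against 166 mm expected.
- **Level check:** The fitted tilt is 0.5° or less. The two cameras disagree on its direction, so I take it as measurement noise; a lug left on a ledge would show about 3–5°.
- **Check that failed:** The wrist camera's bar height came out as nonsense (394 mm) because the gripper's own fingers were in the sample, so I ignored it.
- **Rest of the bench:** Nothing else appears to have moved in the last pictures, and the arm is clear of everything.

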